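# Gauge a roller casting in the bench caliper

### The arm

A 7-joint arm with a two-finger parallel gripper is mounted at the origin on the work surface. World frame = base frame: x ahead of the robot, y to its left, z up, the work surface at z = 0. Lengths are in m, angles in rad, forces in N, time in s.
With the tool pointing down it reaches from about 0.4 to 0.85 m from the base axis. Payload 4.5 kg.
Tool frame: the origin (TCP) lies midway between the tips of the shut fingers; the grasp point (between the pads) lies 19 mm behind it; z points along the fingers, y is the line along which they close (so a half turn about z gives the same grasp; the last joint's range is limited). The gripper opens to 88 mm and grips with 3 to 60 N. Pads are 18 mm wide; open, the fingers measure 123 mm over their backs; the gripper's body (75 mm by 187 mm) begins 45 mm behind the grasp point.
Start: joints at [-1.177, 0.689, -0.195, 1.565, 0.157, 0.902, -0.215], TCP at [0.22, 0.585, 0.239] pointing down, gripper open.
Joint ranges: [-3.01, 3.01], [-0.46, 2.08], [-1.47, 1.51], [0.13, 2.56], [-1, 4.14], [0.04, 2.09], [-2.66, 2.66]. Speed limits (rad/s): [2.57, 2.57, 3.14, 3.14, 3.14, 3.14, 3.14].

### API

Orientations are given as a unit quaternion [x, y, z, w].
In Python, from plant import r, eyes, finish_job gives the robot as it stands. The module is installed in compiled form; this text tells all that it offers.
- The arm moves only by the tool move_arm, never from a script. Its argument "motion" is a list of rows, each a list of 7 numbers: the shift along the tool's x, y, z in mm, then the turn, a rotation vector about the tool's x, y, z in degrees, then the closure, from 0 (fully open) to 1 (shut). A call has 1 to 5 rows; each row is the pose to reach, as a shift and turn from the pose commanded when the call began, along the tool's axes at that moment; what a row does not reach only later rows make up. A row lasts 1/8 s, in which the tool goes at most 62.5 mm and 10.7 degrees, less where a joint would pass 70% of its speed; a pose out of reach is approached as far as the arm can. A call with a gripper value outside its range is refused whole. The fingers move at their own pace and stop on an object; "newtons" is the grip in N (left out, the last holds). Time passes only in rows, so rows that repeat a pose let the fingers close. It gives the time, the measured TCP pose, the force, the opening and the grip force at its end, in the units of the state.
- r.get_state(): the state, without advancing time (a new reading comes with each control period).
- eyes.snapshot(name): name is "side" or "top"; returns a dict with "frame" (384x512x3 uint8, red, green, blue), "z_map" (384x512 float32, m along the optical axis (not along the pixel's ray), 0 where there is no reading), "intrinsics" (3x3 intrinsics, pixels), "dist" ([k1, k2, p1, p2, k3] as OpenCV has them; the pictures are not rectified), "world_to_cam" (4x4, takes a point from world to camera coordinates). Camera axes: x right, y down, z forward; pixel columns grow to the right and rows downward; lengths in m; the calibration is good to about 2 mm. A picture is of the moment at which its call begins.
- finish_job(): hands the job in; it is judged then, once.
The state is a dict: "clock": time; "q": joint angles; "qd": joint speeds; "joint_torque": joint torques, N m; "tool_pos": TCP position; "eef_rot": TCP orientation; "contact_force": force on the tool from outside, world axes, zero at the start; "moment": the same for the moment, N m; "opening": opening from 0.0 (shut) to 1.0 (fully open); "finger_force": force on a finger pad.
Only numpy, scipy, OpenCV 4.12 (cv2) and the standard library are available. Lean on these libraries where they do the work, as an engineer would, in place of code of your own. Each camera call takes 0.05 s, during which the arm holds its last target. There are 200 camera calls.

### The job

Stand the cream casting with the blue core upright on the bed between the open jaws of the bench caliper, then slide the blue-carriage jaw shut on it, gently, until the dial needle stands in the green, never letting it reach the red. Leave the casting clamped there with the needle in the green, and leave the casting with the black core alone.

Things in the scene. Friction and masses are not known exactly. Their poses are not given: they have to be found in the camera images.
- gauge: bench caliper fixed to the table. Origin on the table under its measuring line; x from the open mouth (robot's side) to the steel beam, y from sliding jaw to sprung anvil, z up. Grey bed 12 mm thick, x -170 to 100, y -210 to 180 mm. Beam along y at x 70 to 100, top z 46. Both jaw faces are square to y; the bed between them is free
- dial (a point): centre of the white dial, 80 mm across, 90 mm above the table, on top of the red head (gauge x -30 to 95, y 75 to 165 mm, top z 85) behind the anvil. Axes as the gauge's
- jaw: sliding jaw, a steel blade on a blue carriage. Origin on the bed's top at the foot of its measuring face (on the +y side); axes as the gauge's. Blade x -35 to 60, y -16 to 0, z 2 to 56 mm; carriage on the beam x 60 to 110, y -55 to 5, to z 56, its knob to z 68. It slides along y only, takes about 9 N to move, stays where left, and starts at gauge y -90 to -50 mm
- anvil_face (a point): centre of the flat steel face (56 mm wide, 46 high) of the sprung anvil, at gauge x 0, 43 mm above the table, gauge y 40 mm when nothing presses on it. It gives way towards +y by up to 10 mm, at 1.2 N per mm, and that turns the needle
- needle (a joint): dial needle, rad clockwise from zero, 0.25 rad per mm of anvil travel: 0 nothing pressed, green from 1.0 to 1.6 (about 5 to 7.5 N), yellow 1.6 to 2.1, red from 2.1 to the stop at 2.5. At 0 the needle points to the gauge's -x
- sample: the casting to gauge: upright cream cylinder, blue core with a dark hole seen on its top, about 56 mm in diameter (as cast) and 80 mm high, about 0.25 kg. Origin: centre of its underside. It starts upright on the bed in front of the jaws' mouth, left or right
- reject: like the sample but with a black core; stands on the bed on the other side of the mouth; to be left alone
Not all that is in view belongs to the job. What is shaped like the sample but pink or turquoise is not meant.

How it is judged:
By the outcome, as a careful person would: the job done as asked, in the order asked, and still so for the second after the job is handed in, with the robot touching nothing.
It also fails if it takes over 69 s, if anything falls off the work surface, if the arm or the gripper's body presses on something with over 40 N, if the wrist force passes 120 N, or if a joint passes its speed limit or range.

## Working session

There is one attempt and no reset: what is moved stays moved. The work goes in short steps, Python scripts to look and compute and a tool call to move; the robot and the scene stay as the last step left them, time stands still between calls to the robot, and variables do not carry over. Pictures are saved under pics/ and viewed, at most 10 in all, crops included, and the job is handed in when it is done.

Besides the shell and the picture viewer there is one more tool, called after ">>>" as name(argument=value, ...), one argument or row to a line, values as JSON. move_arm: Moves the arm, as the interface text tells. Its arguments: {"type":"object","properties":{"motion":{"type":"array","items":{"type":"array","items":{"type":"number"}}},"newtons":{"type":"number"}},"required":["motion"]}

```bash
mkdir -p pics
cat > h.py <<'E'
import numpy as np, cv2
from plant import r, eyes, finish_job
def snap(n):
    s=eyes.snapshot(n); return s
def cam(s):
    W=np.array(s["world_to_cam"]); return np.array(s["intrinsics"]),np.array(s["dist"],float),W[:3,:3],W[:3,3]
def ray(s,uv,z):
    K,d,R,t=cam(s); p=cv2.undistortPoints(np.array(uv,float).reshape(-1,1,2),K,d).reshape(-1,2)
    D=np.c_[p,np.ones(len(p))]@R; C=-R.T@t
    return C+D*((z-C[2])/D[:,2])[:,None]
def cloud(s):
    K,d,R,t=cam(s); Z=s["z_map"]; h,w=Z.shape
    u,v=np.meshgrid(np.arange(w),np.arange(h))
    p=cv2.undistortPoints(np.stack([u,v],-1).reshape(-1,1,2).astype(float),K,d).reshape(h,w,2)
    P=np.dstack([p[...,0]*Z,p[...,1]*Z,Z]); return (P-t)@R
def save(s,n,crop=None,f=1):
    im=s["frame"][...,::-1]
    if crop: a,b,c,e=crop; im=im[b:e,a:c]
    cv2.imwrite("pics/"+n,cv2.resize(im,None,fx=f,fy=f,interpolation=cv2.INTER_CUBIC))
E
python3 - <<'E'
from h import *
t=snap("top"); s=snap("side"); save(t,"t0.png",f=1.5); save(s,"s0.png",f=1.5)
for x in(t,s):
    K,d,R,tt=cam(x); print(-R.T@tt,R[2],K[0,0])
st=r.get_state(); print(st["tool_pos"],st["eef_rot"],st["contact_force"],st["opening"])
E
```

```text
[0.41965528 0.10275868 0.857603  ] [ 0.11354726  0.02081293 -0.99331457] 359.85184113905075
[ 0.02399126 -0.38242027  0.77192469] [ 0.50279734  0.49921931 -0.70567338] 478.04136196072704
[0.21990995 0.58443678 0.23799868] [ 1.78924577e-01  9.83862453e-01 -8.13313340e-04 -9.15306162e-05] [-0.06188455  0.26116766 -0.05392644] 1.0045589658914937
```

View pics/t0.png

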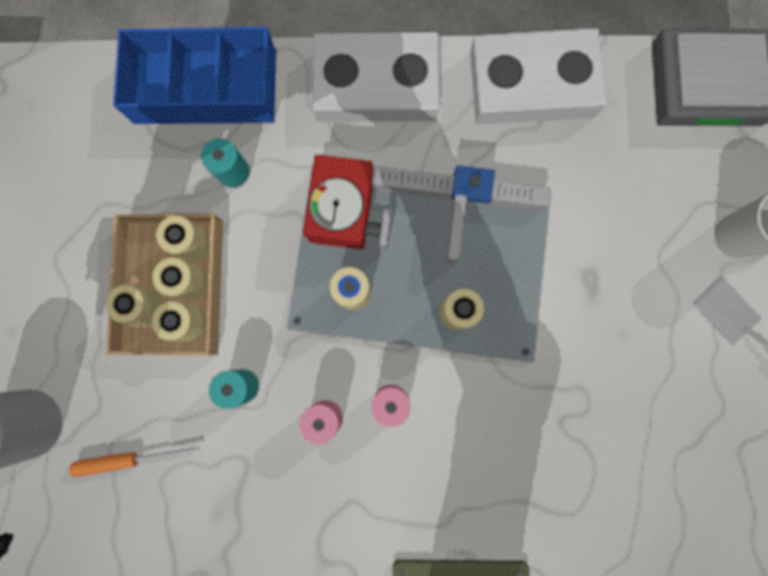

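View pics/s0.png

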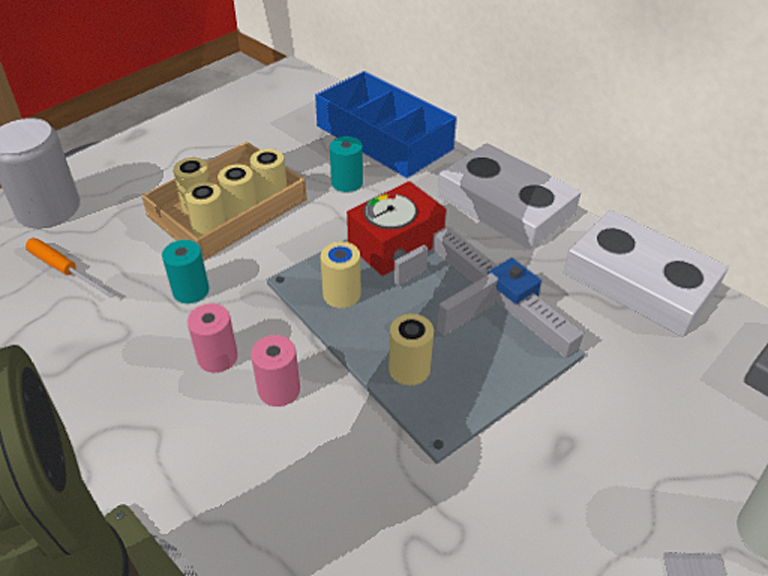

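The top view shows the sample (blue core) at about (233,191) px, left of the mouth. The reject is at (309,205), the dial at (224,136) and the blade at (304,150), all in unscaled pixels. Next I measure them.

```bash
cat >> h.py <<'E'
def blob(s,m,near,rad=30):
    yy,xx=np.nonzero(m); k=np.hypot(xx-near[0],yy-near[1])<rad
    return np.array([xx[k].mean(),yy[k].mean()]),k.sum()
E
python3 - <<'E'
from h import *
np.set_printoptions(precision=4,suppress=True)
t=snap("top"); hsv=cv2.cvtColor(t["frame"],cv2.COLOR_RGB2HSV); H,S,V=hsv[...,0].astype(int),hsv[...,1],hsv[...,2]
c,n=blob(t,(H>100)&(H<130)&(S>100),(233,191),20); print("sample core",c,n,ray(t,c,.092))
cr,n=blob(t,(H>15)&(H<35)&(S>60),(233,191),24); print("cream",cr,n)
P=cloud(t); 
m=(abs(P[...,2]-.092)<.006)
for nm,ce in(("sample",(233,191)),("reject",(309,205))):
    a,n=blob(t,m,ce,22); print(nm,a,n,ray(t,a,.092))
a,n=blob(t,(abs(P[...,2]-.090)<.004)&(S<60)&(V>110),(224,136),22); print("dial",a,n,ray(t,a,.09))
# bed corners
b=((abs(P[...,2]-.012)<.004)).astype(np.uint8)
cors=[(289/1.5,328/1.5),(533/1.5,361/1.5),(549/1.5,207/1.5)]
print("corners",ray(t,cors,.012))
# blade
bl=(abs(P[...,2]-.068)<.006); yy,xx=np.nonzero(bl); k=(abs(xx-304)<20)&(yy>125)&(yy<180)
Q=P[yy[k],xx[k]]; print("blade",k.sum(),Q.mean(0)); rc=cv2.minAreaRect((Q[:,:2]*1000).astype(np.float32)); print(rc)
# beam
bm=abs(P[...,2]-.046)<.004; yy,xx=np.nonzero(bm); k=(xx>250)&(xx<366)&(yy>105)&(yy<140); Q=P[yy[k],xx[k]]
print("beam",k.sum(),cv2.minAreaRect((Q[:,:2]*1000).astype(np.float32)))
an=abs(P[...,2]-.066)<.005; yy,xx=np.nonzero(an); k=(abs(xx-257)<8)&(abs(yy-152)<20); Q=P[yy[k],xx[k]]; print("anvil",k.sum(),Q.mean(0),cv2.minAreaRect((Q[:,:2]*1000).astype(np.float32)))
# bed front edge
e=cv2.minAreaRect((P[b.astype(bool)&(np.indices(b.shape)[1]>185)&(np.indices(b.shape)[1]<370)&(np.indices(b.shape)[0]>110)&(np.indices(b.shape)[0]<245)][:,:2]*1000).astype(np.float32)); print("bed",e)
save(t,"t1.png",(180,95,380,245),4)
E
```

```text
sample core [232.2294 190.6789] 109 [[0.5099 0.1661 0.092 ]]
cream [234.0918 192.5748] 294
sample [232.6597 190.325 ] 523 [[0.5106 0.1652 0.092 ]]
reject [309.2243 204.7626] 535 [[0.4797 0.0018 0.092 ]]
dial [225.8151 135.9477] 784 [[0.6309 0.1815 0.09  ]]
corners [[ 0.4529  0.2654  0.012 ]
 [ 0.4025 -0.1144  0.012 ]
 [ 0.6465 -0.1471  0.012 ]]
blade 444 [0.6178 0.0003 0.0665]
((607.6397094726562, -8.146488189697266), (48.553314208984375, 108.03272247314453), 85.22391510009766)
beam 1029 ((666.3762817382812, -3.5688934326171875), (266.37176513671875, 59.31081771850586), 86.98497772216797)
anvil 110 [0.6033 0.1142 0.0643] ((603.36962890625, 114.2795181274414), (9.893899917602539, 56.02619934082031), 82.46572875976562)
bed ((559.1517944335938, 59.41377258300781), (390.6166076660156, 266.5188293457031), 82.66116333007812)
```

View pics/t1.png

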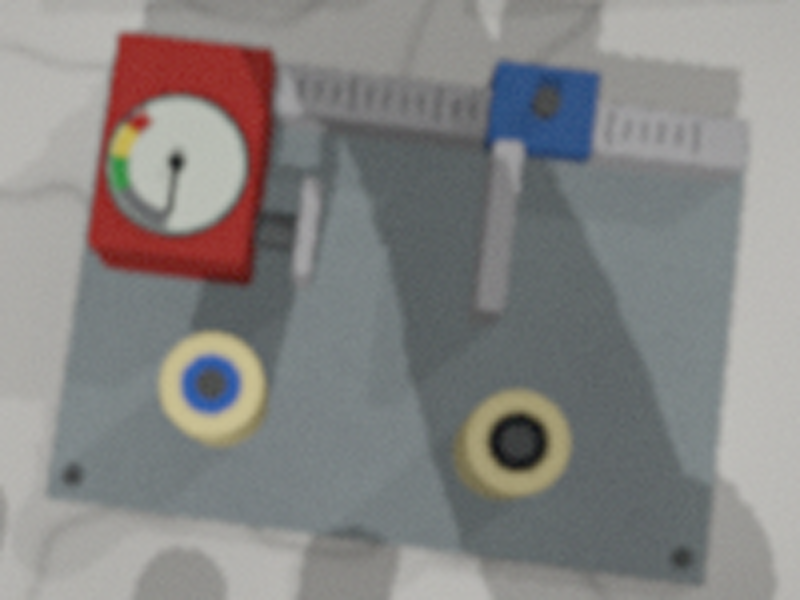

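```bash
cat >> h.py <<'E'
from scipy.spatial.transform import Rotation as Ro
YAW=-7.4; O=np.array([.597,.0697])
gx=np.array([np.cos(np.radians(YAW)),np.sin(np.radians(YAW))]); gy=np.array([-gx[1],gx[0]])
def g2w(a,b): return O+gx*a/1000+gy*b/1000
def w2g(p): d=np.array(p)[:2]-O; return np.array([d@gx,d@gy])*1000
def go(x,y,z,ang=YAW):
    """tool shift mm and rotvec deg to TCP xyz, pointing down, tool y at ang"""
    st=r.get_state(); R=Ro.from_quat(st["eef_rot"]); a=np.radians(ang)
    Y=np.array([np.cos(a),np.sin(a),0]); Z=np.array([0,0,-1.]); T=Ro.from_matrix(np.c_[np.cross(Y,Z),Y,Z])
    d=R.inv().apply(np.array([x,y,z])-st["tool_pos"])*1000
    print("shift",d.round(1),"turn",np.degrees((R.inv()*T).as_rotvec()).round(1),"clock",round(st["clock"],2),"q7",round(st["q"][6],2),"F",np.round(st["contact_force"],1))
E
python3 - <<'E'
from h import *
go(.511,.1655,.2)
t=snap("top")
pts=[(302.5-3.7,172),(303.2,132.5),(256.5,143),(253.5,164)]
for p in ray(t,pts,.068)[:2]: print("blade face",p,w2g(p))
for p in ray(t,[(180+318/4,95+180/4),(180+308/4,95+275/4)],.066): print("anvil",w2g(p))
print("sample",w2g((.5103,.1657)),"reject",w2g((.4797,.0018)),"dial",w2g((.6309,.1815)))
E
```

```text
shift [-419.9 -289.7   38.6] turn [-0.1  0.1 76.8] clock 0.15 q7 -0.22 F [-0.2 -0.4 -0.1]
blade face [0.55444354 0.02059167 0.068     ] [-35.87707438 -54.18040378]
blade face [0.64436804 0.00964746 0.068     ] [ 54.70802563 -53.45157876]
anvil [25.69300039 41.7983903 ]
anvil [-28.89920972  40.29105953]
sample [-98.34226705  84.03385337] reject [-107.57780634  -82.4421954 ] dial [ 19.21830471 115.23500668]
```

>>> move_arm(
  motion=[
    [-50, -34, 8, 0, 0, 10, 0.1],
    [-100, -69, 16, 0, 0, 20, 0.2],
    [-150, -103, 24, 0, 0, 30, 0.2],
    [-200, -138, 32, 0, 0, 40, 0.2],
    [-250, -172, 38, 0, 0, 50, 0.2],
  ],
  newtons=15,
)

```text
clock: 0.82
tool_pos: [0.3943, 0.3344, 0.2005]
eef_rot: [0.58, 0.814, 0.0, 0.0]
contact_force: [0.8, 0.4, 0.5]
opening: 0.8
finger_force: 0.0
```

```bash
python3 -c "
from h import *
go(.5105,.1657,.2)"
```

```text
shift [-197.4   54.7    0.5] turn [ 0.  -0.  26.5] clock 0.82 q7 -0.44 F [0.8 0.4 0.5]
```

>>> move_arm(
  motion=[
    [-50, 14, 0, 0, 0, 9, 0.2],
    [-100, 28, 0, 0, 0, 18, 0.2],
    [-150, 42, 0, 0, 0, 26.5, 0.2],
    [-197.4, 54.7, 0, 0, 0, 26.5, 0.2],
    [-197.4, 54.7, 0, 0, 0, 26.5, 0.2],
  ],
)

```text
clock: 1.45
tool_pos: [0.513, 0.1631, 0.2008]
eef_rot: [0.752, 0.659, -0.0, 0.002]
contact_force: [-0.2, 0.8, 0.1]
opening: 0.799
finger_force: 0.0
```

Run:
```python
from h import *
go(.5105,.1657,.059)
s=snap("side");t=snap("top")
hsv=cv2.cvtColor(s["frame"],cv2.COLOR_RGB2HSV); H,S,V=hsv[...,0].astype(int),hsv[...,1],hsv[...,2]
c,n=blob(s,(H>100)&(H<130)&(S>100),(227,169),14); print(c,n,ray(s,c,.092))
im=np.hstack([s["frame"][100:260,180:400],t["frame"][90:250,170:390]])[...,::-1]
cv2.imwrite("pics/c2.png",cv2.resize(im,None,fx=1.8,fy=1.8))
```

```text
shift [  2.6  -3.2 141.8] turn [ 0.1  0.1 -0.2] clock 1.45 q7 -0.42 F [-0.2  0.8  0.1]
[226.4040404  169.22222222] 99 [[0.50917142 0.16405368 0.092     ]]
```

View pics/c2.png

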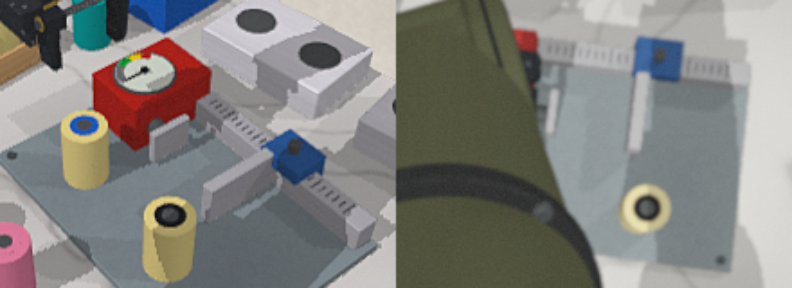

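The side view shows the sample's core at (226,169) px, with the open fingers above it. Both views agree to 2 mm, so I go down.

>>> move_arm(
  motion=[
    [3, -4, 40, 0, 0, 0, 0.2],
    [3, -4, 80, 0, 0, 0, 0.2],
    [3, -4, 115, 0, 0, 0, 0.2],
    [3, -4, 141, 0, 0, 0, 0.2],
    [3, -4, 141, 0, 0, 0, 0.2],
  ],
  newtons=15,
)

```text
clock: 2.17
tool_pos: [0.5048, 0.173, 0.0582]
eef_rot: [0.749, 0.663, -0.002, -0.001]
contact_force: [-0.9, 0.2, 0.7]
opening: 0.799
finger_force: 0.0
```

>>> move_arm(
  motion=[
    [0, 0, 0, 0, 0, 0, 0.3],
    [0, 0, 0, 0, 0, 0, 0.4],
    [0, 0, 0, 0, 0, 0, 0.5],
    [0, 0, 0, 0, 0, 0, 0.5],
    [0, 0, 0, 0, 0, 0, 0.5],
  ],
  newtons=15,
)

```text
clock: 2.8
tool_pos: [0.5083, 0.1722, 0.0609]
eef_rot: [0.75, 0.662, 0.002, 0.0]
contact_force: [1.4, 2.0, 6.6]
opening: 0.633
finger_force: 15.0
```

Run:
```python
from h import *
go(.5105,.1657,.059); st=r.get_state(); print(st["opening"],st["finger_force"],w2g(st["tool_pos"]))
s=snap("side"); save(s,"s3.png",(170,60,410,260),3)
```

```text
shift [-6.1  2.9  1.9] turn [ 0.2 -0.1  0.3] clock 2.8 q7 -0.41 F [1.4 2.  6.6]
0.6327737290737306 14.965836983174086 [-101.12663506   90.1785827 ]
```

View pics/s3.png

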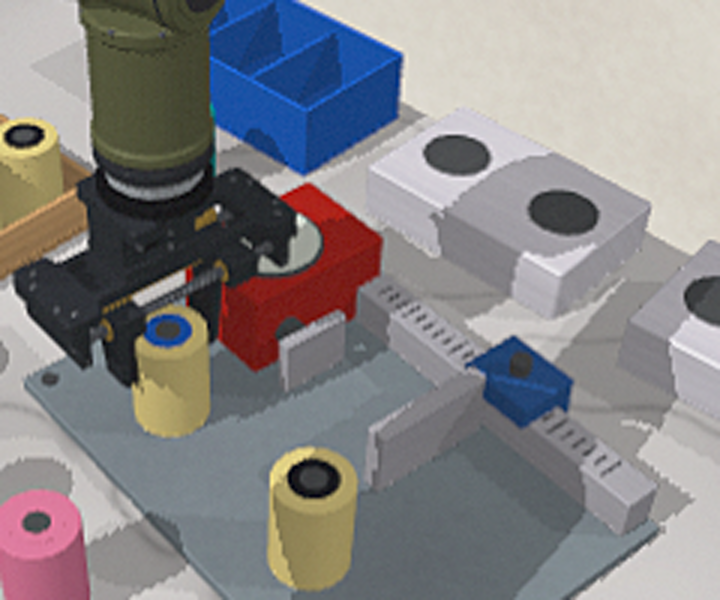

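The grasp is about 6 mm off centre along gauge y, because my correction used an unsettled reading. I open, shift back and grip again.

>>> move_arm(
  motion=[
    [0, 0, 0, 0, 0, 0, 0.2],
    [0, 0, 0, 0, 0, 0, 0.2],
    [-3, 0, 0, 0, 0, 0, 0.2],
    [-6, 2, 0, 0, 0, 0, 0.2],
    [-6, 2, 0, 0, 0, 0, 0.2],
  ],
)

```text
clock: 3.48
tool_pos: [0.5084, 0.1646, 0.0596]
eef_rot: [0.75, 0.662, -0.0, 0.0]
contact_force: [0.7, 0.5, 0.1]
opening: 0.803
finger_force: 0.0
```

>>> move_arm(
  motion=[
    [0, 0, 0, 0, 0, 0, 0.2],
    [0, 0, 0, 0, 0, 0, 0.3],
    [0, 0, 0, 0, 0, 0, 0.4],
    [0, 0, 0, 0, 0, 0, 0.5],
    [0, 0, 0, 0, 0, 0, 0.5],
  ],
  newtons=20,
)

```text
clock: 4.1
tool_pos: [0.5082, 0.1654, 0.0597]
eef_rot: [0.75, 0.662, 0.0, -0.0]
contact_force: [0.1, 0.1, -0.8]
opening: 0.632
finger_force: 20.0
```

>>> move_arm(
  motion=[
    [0, 0, 0, 0, 0, 0, 0.5],
    [0, 0, 0, 0, 0, 0, 0.5],
    [0, 0, 0, 0, 0, 0, 0.5],
  ],
)

```text
clock: 4.47
tool_pos: [0.5082, 0.1654, 0.0597]
eef_rot: [0.75, 0.662, 0.0, -0.0]
contact_force: [-0.9, -0.0, 0.1]
opening: 0.632
finger_force: 20.0
```

Run:
```python
from h import *
go(.5105,.1657,.059); st=r.get_state(); print(st["opening"],st["finger_force"],w2g(st["tool_pos"]))
s=snap("side")
hsv=cv2.cvtColor(s["frame"],cv2.COLOR_RGB2HSV); H,S,V=hsv[...,0].astype(int),hsv[...,1],hsv[...,2]
c,n=blob(s,(H>100)&(H<130)&(S>100),(227,169),14); print(c,n,ray(s,c,.092),w2g(ray(s,c,.092)[0]))
```

```text
shift [0.6 2.3 0.7] turn [-0.  -0.   0.3] clock 4.47 q7 -0.4 F [-0.9 -0.   0.1]
0.6318593350057269 20.000059800222516 [-100.39708854   83.43353789]
[227.67857143 169.5952381 ] 84 [[0.51026677 0.16134363 0.092     ]] [-97.81413754  79.70948337]
```

>>> move_arm(
  motion=[
    [0, 0, -10, 0, 0, 0, 0.5],
    [-15, 0, -20, 0, 0, 0, 0.5],
    [-40, 0, -20, 0, 0, 0, 0.5],
    [-62, 0, -20, 0, 0, 0, 0.5],
    [-77, 0, -20, 0, 0, 0, 0.5],
  ],
)

```text
clock: 5.15
tool_pos: [0.4985, 0.0863, 0.0803]
eef_rot: [0.75, 0.661, -0.0, 0.0]
contact_force: [-0.3, -0.6, -1.6]
opening: 0.626
finger_force: 20.0
```

>>> move_arm(
  motion=[
    [0, 0, 0, 0, 0, 0, 0.5],
    [0, 25, 0, 0, 0, 0, 0.5],
    [0, 55, 0, 0, 0, 0, 0.5],
    [0, 85, 0, 0, 0, 0, 0.5],
    [0, 100, 0, 0, 0, 0, 0.5],
  ],
)

```text
clock: 5.78
tool_pos: [0.6, 0.0775, 0.0799]
eef_rot: [0.749, 0.662, 0.001, 0.0]
contact_force: [0.5, -0.7, -2.6]
opening: 0.627
finger_force: 20.0
```

>>> move_arm(
  motion=[
    [0, 0, 0, 0, 0, 0, 0.5],
    [0, 0, 0, 0, 0, 0, 0.5],
    [0, 0, 0, 0, 0, 0, 0.5],
  ],
)

```text
clock: 6.15
tool_pos: [0.5969, 0.077, 0.0796]
eef_rot: [0.749, 0.662, -0.0, -0.001]
contact_force: [0.5, -1.4, -2.4]
opening: 0.63
finger_force: 20.0
```

Run:
```python
from h import *
st=r.get_state(); p=g2w(0,6); go(*p,.0597); print(st["opening"],st["finger_force"],w2g(st["tool_pos"]),st["tool_pos"])
s=snap("side"); save(s,"s4.png",(170,60,410,260),3)
```

```text
shift [-1.2  1.1 19.9] turn [-0.1 -0.   0.3] clock 6.15 q7 -0.27 F [ 0.5 -1.4 -2.4]
0.6303290016464325 20.000053625553846 [-1.08632744  7.21615507] [0.59685213 0.07699597 0.07963768]
```

View pics/s4.png

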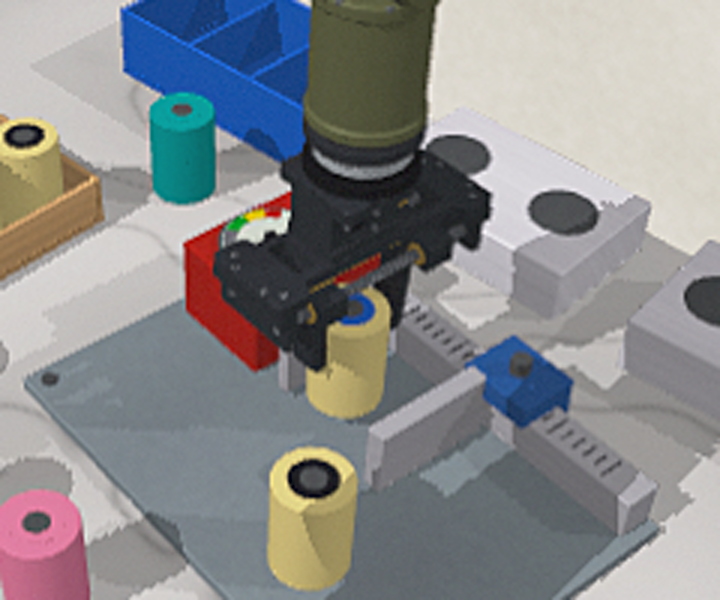

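The sample hangs at the mouth centre, with its core at (289,163) px in the full frame, clear of the anvil and the blade. I lower and release.

>>> move_arm(
  motion=[
    [0, 1, 8, 0, 0, 0, 0.5],
    [0, 1, 15, 0, 0, 0, 0.5],
    [0, 1, 19, 0, 0, 0, 0.5],
    [0, 1, 20, 0, 0, 0, 0.5],
    [0, 1, 20, 0, 0, 0, 0.5],
  ],
)

```text
clock: 6.82
tool_pos: [0.5989, 0.0763, 0.0598]
eef_rot: [0.75, 0.662, 0.0, -0.0]
contact_force: [-0.6, 0.5, -1.0]
opening: 0.632
finger_force: 20.0
```

>>> move_arm(
  motion=[
    [0, 0, 0, 0, 0, 0, 0.35],
    [0, 0, 0, 0, 0, 0, 0.25],
    [0, 0, 0, 0, 0, 0, 0.2],
    [0, 0, 0, 0, 0, 0, 0.2],
    [0, 0, -15, 0, 0, 0, 0.2],
  ],
)

```text
clock: 7.45
tool_pos: [0.5981, 0.0762, 0.0744]
eef_rot: [0.75, 0.662, -0.001, -0.001]
contact_force: [-0.0, -0.3, 0.2]
opening: 0.803
finger_force: 0.0
```

>>> move_arm(
  motion=[
    [0, 0, -25, 0, 0, 0, 0.2],
    [0, 0, -60, 0, 0, 0, 0.2],
    [-50, 0, -100, 0, 0, 0, 0.5],
    [-100, 15, -100, 0, 0, 0, 1],
    [-120, 25, -100, 0, 0, 0, 1],
  ],
)

```text
clock: 8.07
tool_pos: [0.6092, -0.0506, 0.1766]
eef_rot: [0.751, 0.66, -0.0, 0.002]
contact_force: [-0.1, 0.1, -0.9]
opening: 0.484
finger_force: 0.0
```

>>> move_arm(
  motion=[
    [0, 0, 0, 0, 0, 0, 1],
    [0, 0, 0, 0, 0, 0, 1],
    [0, 0, 0, 0, 0, 0, 1],
  ],
)

```text
clock: 8.45
tool_pos: [0.6086, -0.0431, 0.1744]
eef_rot: [0.748, 0.663, 0.0, -0.001]
contact_force: [-1.0, 1.1, -0.8]
opening: 0.142
finger_force: 0.0
```

Run:
```python
from h import *
st=r.get_state(); p=g2w(20,-95); go(*p,.05); print(st["opening"],w2g(st["tool_pos"]),st["tool_pos"])
s=snap("side");t=snap("top")
im=np.hstack([s["frame"][60:260,170:410],t["frame"][60:260,160:400]])[...,::-1]
cv2.imwrite("pics/c5.png",cv2.resize(im,None,fx=1.65,fy=1.65))
hsv=cv2.cvtColor(s["frame"],cv2.COLOR_RGB2HSV); H,S,V=hsv[...,0].astype(int),hsv[...,1],hsv[...,2]
c,n=blob(s,(H>100)&(H<130)&(S>100),(289,163),14); print(c,n,w2g(ray(s,c,.092)[0]))
```

```text
shift [ 15.3  -5.8 124.4] turn [-0.1 -0.1  0.5] clock 8.45 q7 -0.1 F [-1.   1.1 -0.8]
0.14174585621998537 [  26.0292883  -110.40406876] [ 0.60859294 -0.04313699  0.17436307]
[286.67708333 169.3125    ] 96 [0.14289211 5.28899818]
```

View pics/c5.png

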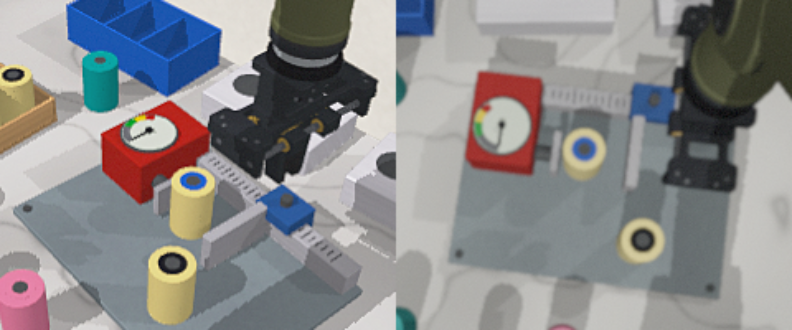

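The side and top views show the sample upright between the jaws, with its core at (287,169) px in the side view, which is gauge (0, 5). The closed fingers are now behind the jaw. I go down behind the blade and push.

>>> move_arm(
  motion=[
    [15, -8, 50, 0, 0, 0, 1],
    [15, -8, 100, 0, 0, 0, 1],
    [15, -8, 127, 0, 0, 0, 1],
    [15, -8, 129, 0, 0, 0, 1],
    [15, -8, 129, 0, 0, 0, 1],
  ],
)

```text
clock: 9.18
tool_pos: [0.6035, -0.0297, 0.0465]
eef_rot: [0.75, 0.662, 0.001, 0.0]
contact_force: [0.4, 0.6, -0.4]
opening: 0.005
finger_force: 0.0
```

>>> move_arm(
  motion=[
    [2, 0, 0, 0, 0, 0, 1],
    [4, 0, 0, 0, 0, 0, 1],
    [6, 0, 0, 0, 0, 0, 1],
    [8, 0, 0, 0, 0, 0, 1],
    [10, 0, 0, 0, 0, 0, 1],
  ],
)

```text
clock: 9.8
tool_pos: [0.6041, -0.0199, 0.0458]
eef_rot: [0.75, 0.662, 0.0, -0.0]
contact_force: [-0.1, 0.1, 0.4]
opening: 0.007
finger_force: 0.0
```

Run:
```python
from h import *
st=r.get_state(); p=g2w(20,-79); go(*p,.05); print(st["opening"],w2g(st["tool_pos"]),st["tool_pos"], st["contact_force"][:2]@gy)
```

```text
shift [ 8.9  1.5 -4.2] turn [ 0.  -0.   0.3] clock 9.8 q7 -0.13 F [-0.1  0.1  0.4]
0.0068202939977029895 [ 18.55885477 -87.91291777] [ 0.60408148 -0.019871    0.04576003] 0.050932265981864344
```

>>> move_arm(
  motion=[
    [3, 0, 0, 0, 0, 0, 1],
    [6, 0, 0, 0, 0, 0, 1],
    [9, 0, 0, 0, 0, 0, 1],
    [12, 0, 0, 0, 0, 0, 1],
    [15, 0, 0, 0, 0, 0, 1],
  ],
)

```text
clock: 10.42
tool_pos: [0.6052, -0.0105, 0.0457]
eef_rot: [0.751, 0.66, -0.003, 0.002]
contact_force: [-0.7, -8.1, 0.1]
opening: 0.006
finger_force: 4.6
```

>>> move_arm(
  motion=[
    [3, 0, 0, 0, 0, 0, 1],
    [6, 0, 0, 0, 0, 0, 1],
    [9, 0, 0, 0, 0, 0, 1],
    [12, 0, 0, 0, 0, 0, 1],
    [15, 0, 0, 0, 0, 0, 1],
  ],
)

```text
clock: 11.05
tool_pos: [0.607, 0.0042, 0.0457]
eef_rot: [0.751, 0.66, -0.003, 0.002]
contact_force: [-1.5, -8.5, 1.1]
opening: 0.007
finger_force: 4.6
```

```bash
cat >> h.py <<'E'
def look(name=None):
    st=r.get_state(); print("t",round(st["clock"],2),"tcp g",w2g(st["tool_pos"]).round(1),"Fy",round(st["contact_force"][:2]@gy,2),"F",np.round(st["contact_force"],1))
    s=snap("side"); hsv=cv2.cvtColor(s["frame"],cv2.COLOR_RGB2HSV); H,S,V=hsv[...,0].astype(int),hsv[...,1],hsv[...,2]
    c,n=blob(s,(H>100)&(H<130)&(S>100),(280,167),17); print("sample",w2g(ray(s,c,.092)[0]).round(1),n)
    # dial rectified: gauge-aligned, 90mm square, 5 px/mm, up=+y gauge, right=+x
    u,v=np.meshgrid(np.linspace(-45,45,360),np.linspace(45,-45,360)); D=w2g((.6309,.1815))
    P=np.zeros((360*360,3)); P[:,:2]=O+np.outer((D[0]+u).ravel(),gx)/1000+np.outer((D[1]+v).ravel(),gy)/1000; P[:,2]=.09
    K,d,R,t=cam(s); uv=cv2.projectPoints(P,cv2.Rodrigues(R)[0],t,K,d)[0].reshape(360,360,2).astype(np.float32)
    im=cv2.remap(s["frame"],uv[...,0],uv[...,1],cv2.INTER_CUBIC)
    if name: cv2.imwrite("pics/"+name,np.hstack([im,cv2.resize(s["frame"][100:260,230:410],(405,360))])[...,::-1])
E
python3 -c "
from h import *
look('d6.png')"
```

```text
t 11.05 tcp g [ 18.4 -63.7] Fy -8.65 F [-1.5 -8.5  1.1]
sample [ 3.7 13.2] 39
```

View pics/d6.png

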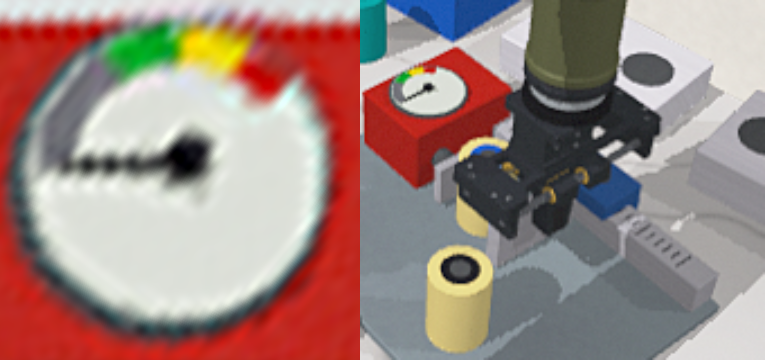

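The rectified dial shows the needle at zero, pointing left from the pivot at (190,157) px, with the green arc at the upper left. The jaw is sliding at about 8.7 N. I add a needle reader and carry on.

>>> move_arm(
  motion=[
    [2, 0, 0, 0, 0, 0, 1],
    [4, 0, 0, 0, 0, 0, 1],
    [7, 0, 0, 0, 0, 0, 1],
    [10, 0, 0, 0, 0, 0, 1],
    [13, 0, 0, 0, 0, 0, 1],
  ],
)

```text
clock: 11.72
tool_pos: [0.6087, 0.0171, 0.0457]
eef_rot: [0.751, 0.66, -0.003, 0.002]
contact_force: [-0.3, -10.1, 0.4]
opening: 0.01
finger_force: 4.6
```

```bash
cat >> h.py <<'E'
    g=cv2.cvtColor(im,cv2.COLOR_RGB2GRAY); hs=cv2.cvtColor(im,cv2.COLOR_RGB2HSV)
    yy,xx=np.nonzero((g<90)&(hs[...,1]<110)); dx,dy=xx-190,157-yy; rr=np.hypot(dx,dy); k=(rr>35)&(rr<95)
    a=np.pi-np.arctan2(dy[k],dx[k]); a=(a+np.pi)%(2*np.pi)-np.pi; k2=(a>-.4)&(a<2.8)
    print("needle",np.median(a[k2]).round(2) if k2.any() else None,k2.sum(),"iqr",np.percentile(a[k2],[25,75]).round(2) if k2.any() else "")
E
python3 -c "
from h import *
look()"
```

```text
t 11.72 tcp g [ 18.4 -50.6] Fy -10.1 F [ -0.3 -10.1   0.4]
sample [ 2.  20.6] 7
needle -0.12 504 iqr [-0.17 -0.08]
```

>>> move_arm(
  motion=[
    [1, 0, 0, 0, 0, 0, 1],
    [2, 0, 0, 0, 0, 0, 1],
    [3, 0, 0, 0, 0, 0, 1],
    [4, 0, 0, 0, 0, 0, 1],
    [5, 0, 0, 0, 0, 0, 1],
  ],
)

```text
clock: 12.4
tool_pos: [0.6093, 0.0212, 0.0457]
eef_rot: [0.751, 0.66, -0.003, 0.002]
contact_force: [-1.2, -10.3, 1.3]
opening: 0.005
finger_force: 5.2
```

```bash
python3 -c "
from h import *
look()"
```

```text
t 12.4 tcp g [ 18.4 -46.5] Fy -10.39 F [ -1.2 -10.3   1.3]
sample [2.7 7.7] 12
needle -0.12 493 iqr [-0.17 -0.08]
```

>>> move_arm(
  motion=[
    [1, 0, 0, 0, 0, 0, 1],
    [2, 0, 0, 0, 0, 0, 1],
    [3, 0, 0, 0, 0, 0, 1],
    [3, 0, 0, 0, 0, 0, 1],
  ],
)

```text
clock: 12.95
tool_pos: [0.6097, 0.0244, 0.0457]
eef_rot: [0.751, 0.66, -0.003, 0.002]
contact_force: [-1.0, -10.6, 1.1]
opening: 0.007
finger_force: 5.0
```

```bash
python3 -c "
from h import *
look()"
```

```text
t 12.95 tcp g [ 18.4 -43.3] Fy -10.6 F [ -1.  -10.6   1.1]
sample [4.5 6.5] 7
needle -0.12 517 iqr [-0.17 -0.08]
```

>>> move_arm(
  motion=[
    [1, 0, 0, 0, 0, 0, 1],
    [2, 0, 0, 0, 0, 0, 1],
    [2, 0, 0, 0, 0, 0, 1],
  ],
)

```text
clock: 13.38
tool_pos: [0.6099, 0.0257, 0.0457]
eef_rot: [0.751, 0.66, -0.003, 0.002]
contact_force: [-1.6, -10.3, 0.9]
opening: 0.007
finger_force: 5.5
```

```bash
python3 -c "
from h import *
look()"
```

```text
t 13.38 tcp g [ 18.4 -42. ] Fy -10.42 F [ -1.6 -10.3   0.9]
sample [ 3.9 10.6] 10
needle 0.13 711 iqr [0.06 0.17]
```

>>> move_arm(
  motion=[
    [1, 0, 0, 0, 0, 0, 1],
    [2, 0, 0, 0, 0, 0, 1],
    [2, 0, 0, 0, 0, 0, 1],
  ],
)

```text
clock: 13.8
tool_pos: [0.61, 0.0268, 0.0458]
eef_rot: [0.751, 0.66, -0.004, 0.003]
contact_force: [-0.8, -12.2, 2.3]
opening: -0.001
finger_force: 6.2
```

```bash
python3 -c "
from h import *
look()"
```

```text
t 13.8 tcp g [ 18.4 -40.9] Fy -12.22 F [ -0.8 -12.2   2.3]
sample [-0.5 15.9] 10
needle 0.4 456 iqr [0.33 0.45]
```

>>> move_arm(
  motion=[
    [1, 0, 0, 0, 0, 0, 1],
    [2, 0, 0, 0, 0, 0, 1],
    [2, 0, 0, 0, 0, 0, 1],
  ],
)

```text
clock: 14.22
tool_pos: [0.6101, 0.0279, 0.0457]
eef_rot: [0.752, 0.66, -0.004, 0.003]
contact_force: [-1.1, -13.8, 1.6]
opening: 0.008
finger_force: 6.9
```

```bash
python3 -c "
from h import *
look()"
```

```text
t 14.22 tcp g [ 18.4 -39.8] Fy -13.83 F [ -1.1 -13.8   1.6]
sample [ 3.1 10.5] 8
needle 0.66 584 iqr [0.62 0.7 ]
```

>>> move_arm(
  motion=[
    [1, 0, 0, 0, 0, 0, 1],
    [2, 0, 0, 0, 0, 0, 1],
    [2, 0, 0, 0, 0, 0, 1],
  ],
)

```text
clock: 14.65
tool_pos: [0.6103, 0.029, 0.0458]
eef_rot: [0.752, 0.659, -0.005, 0.003]
contact_force: [-1.8, -15.4, 1.7]
opening: 0.006
finger_force: 7.6
```

```bash
python3 -c "
from h import *
look()"
```

```text
t 14.65 tcp g [ 18.4 -38.7] Fy -15.56 F [ -1.8 -15.4   1.7]
sample [ 4.4 13.2] 7
needle 0.92 392 iqr [0.87 0.97]
```

>>> move_arm(
  motion=[
    [1, 0, 0, 0, 0, 0, 1],
    [2, 0, 0, 0, 0, 0, 1],
    [2, 0, 0, 0, 0, 0, 1],
  ],
)

```text
clock: 15.08
tool_pos: [0.6104, 0.0301, 0.0458]
eef_rot: [0.752, 0.659, -0.005, 0.004]
contact_force: [-1.0, -16.3, 2.7]
opening: 0.006
finger_force: 8.2
```

```bash
python3 -c "
from h import *
look('d7.png')"
```

```text
t 15.07 tcp g [ 18.4 -37.5] Fy -16.33 F [ -1.  -16.3   2.7]
sample [ 4.7 14.3] 10
needle 1.22 653 iqr [1.15 1.26]
```

View pics/d7.png

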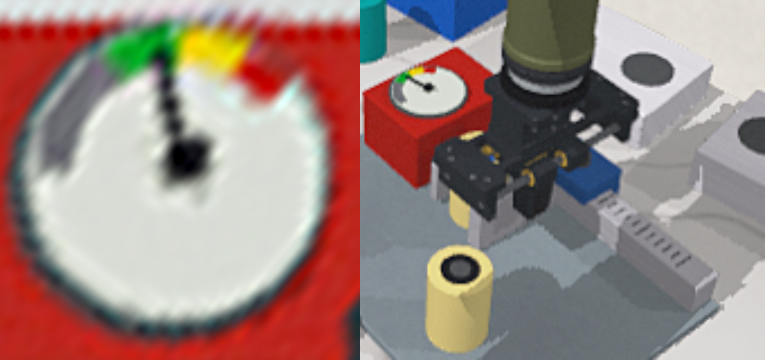

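The needle stands inside the green. I back off straight along −y, then go up.

>>> move_arm(
  motion=[
    [-3, 0, 0, 0, 0, 0, 1],
    [-7, 0, 0, 0, 0, 0, 1],
    [-12, 0, 0, 0, 0, 0, 1],
    [-20, 0, 0, 0, 0, 0, 1],
    [-35, 0, 0, 0, 0, 0, 1],
  ],
)

```text
clock: 15.75
tool_pos: [0.6073, 0.0066, 0.0457]
eef_rot: [0.749, 0.663, 0.001, -0.0]
contact_force: [0.1, 0.7, 0.1]
opening: 0.004
finger_force: 0.0
```

>>> move_arm(
  motion=[
    [-10, 0, 0, 0, 0, 0, 1],
    [-10, 0, -25, 0, 0, 0, 1],
    [-10, 0, -60, 0, 0, 0, 1],
    [-40, 0, -100, 0, 0, 0, 1],
    [-80, 0, -120, 0, 0, 0, 1],
  ],
)

```text
clock: 16.38
tool_pos: [0.5984, -0.0738, 0.1679]
eef_rot: [0.749, 0.663, 0.001, 0.001]
contact_force: [0.7, -1.8, -0.6]
opening: 0.008
finger_force: 0.0
```

>>> move_arm(
  motion=[
    [-20, 0, 0, 0, 0, 0, 1],
    [-20, 0, 0, 0, 0, 0, 1],
    [-20, 0, 0, 0, 0, 0, 1],
    [-20, 0, 0, 0, 0, 0, 1],
  ],
)

```text
clock: 16.88
tool_pos: [0.5947, -0.0912, 0.1647]
eef_rot: [0.749, 0.663, -0.0, -0.001]
contact_force: [0.6, 0.4, 0.4]
opening: 0.004
finger_force: 0.0
```

```bash
python3 -c "
from h import *
look('d8.png')"
```

```text
t 16.88 tcp g [  18.5 -159.9] Fy 0.48 F [0.6 0.4 0.4]
sample [ 0.1 15.6] 95
needle 1.22 618 iqr [1.15 1.26]
```

View pics/d8.png

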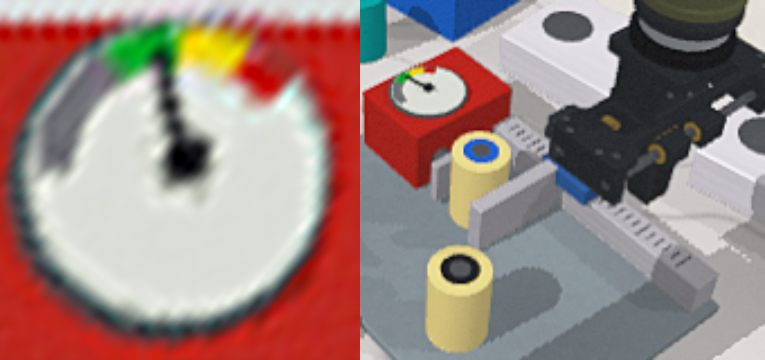

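The needle is still in the green with the gripper clear. The sample stands upright and clamped at gauge (0, 16), and the reject has not been touched.

```bash
python3 -c "
from h import *
print(finish_job())"
```

```text
the job is handed in; nothing more can be done
None
```

The blue-core casting stands upright, clamped between the jaws with the needle steady in the green (about 1.3 rad). The highest needle reading was in the green, the gripper is clear, the black-core casting was not touched, and the job was handed in at about 17 s.

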